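# Fit the gear and hold its circlip spread in the axle groove

### The job

Slip the yellow gear, hub upwards, over the upright axle stub of the drive unit until it is fully home on the shoulder, and let go of it. Then take the red-handled circlip pliers from their rest, squeeze the handles so that the ring on their tips is fully spread, and bring it level down over the axle end to the groove just above the gear. Finish while still holding the pliers there, ring spread, level, centred in the groove and hanging free without leaning on axle or gear; leave the other things on the bench where they are.

Things in the scene. Friction and masses are not known exactly. Their poses are not given: they have to be found in the camera images.
- drive: Drive unit, fixed: green open-topped square casing 112 x 112 mm, walls 26 mm high; a steel motor can (dia 36 mm, top 38 mm above the bench) sticks out 50 mm from its +x side. Origin on the bench under the axle, z up. In its middle a round steel shoulder (dia 36 mm, top at 20 mm) carries the upright steel axle stub.
- seat (a point): Point on the axle's centre line at the top of the shoulder (20 mm above the bench), where the gear's underside must come to lie. The axle stub, dia 24 mm, rises from here to 71 mm above the bench; its last 2.5 mm are chamfered.
- groove (a point): Point on the axle's centre line at mid-height of its groove (59.5 mm above the bench; dia 20 mm, from 56 to 63 mm). The axle ends 11.5 mm above this point. With the gear home, its hub's top is level with the groove's lower edge, 3.5 mm below this point.
- gear: Loose yellow plastic gear lying on the bench, hub up, about 40-85 g. Origin at the centre of its underside, z up. Toothed disc dia 64 mm over the teeth, 8 mm thick; on it a round hub of dia 36 mm that reaches 36 mm above the underside (grip it by the hub, above the disc). Through bore dia 27 mm.
- rest: Fixed rest for the pliers: black base 200 x 70 x 6 mm (from x = -80 to 120 mm) with two blue cross bars, 66 mm long across (y), 14 mm thick, at x = -44 and x = 56 mm, tops 45 mm above the bench. Origin on the bench under the middle of the handles.
- pliers: Circlip pliers with bent tips, red handles, 160-230 g, level on the rest. Origin at the middle of the handles' underside (45 mm above the bench at first); x points from handles to tips, z up. Pivot at x = 60 mm; tips go down at x = 103 mm to the ring; nothing reaches beyond x = 139 mm. Balance point about 30 mm ahead of the origin.
- grip (a point): Where to squeeze, along the pliers' y: 7 mm above pliers' origin. Handles: bars 14 mm high, 10 mm thick, x = -50 to 30 mm. Only the left (+y) one swings: outer face at y = +30 mm relaxed, +22 mm squeezed; the right one's stays at y = -22 mm (width 52, then 44 mm, faces parallel). The rest leaves room for fingers on both sides here.
- ring (a point): Centre of the dark steel ring (circlip) when spread: 120 mm ahead (+x) of and 21 mm below pliers' origin. It lies in the pliers' x-y plane, 3 mm thick, fixed to the tips. Bore 29 mm, outside 37 mm when fully spread; relaxed, the bore is only about 21.5 mm across y and does not pass the 24 mm axle.
- spread (a joint): Opening of the pliers, rad: 0 relaxed, 0.125 fully squeezed (a stop), ring fully spread. A spring opens the handles again; squeezing at x = 0 takes about 4 N at first and 8 N at the stop. Further grip force only holds the pliers more firmly.
- tin: Bystander, round brass tin with pale lid, dia 64 mm, 22 mm high.
- tweezers: Bystander, steel tweezers, 140 mm long, 8 mm high.
- circuit: Bystander, small copper-brown circuit board, 70 x 50 mm, 13 mm high.
- screwdriver: Bystander, screwdriver, 160 mm long.
- battery_box: Bystander, white plastic box, 50 x 35 x 22 mm.
- brush_block: Bystander, wooden block with grey felt, 60 x 35 x 30 mm.
- small_gear: Bystander, small white gear, dia 40 mm, 14 mm high; not for this job.
Things that resemble listed ones, but are neither listed nor needed, are in the scene too. Leave any turquoise look-alike of the gear alone.

How it is judged:
By the outcome, as a careful person would: the job done as asked, in the order asked, and still so for the second after the job is handed in, while the arm keeps its last pose, push and grip.
It also fails if it takes over 58 s, if anything falls off the work surface, if the arm or the gripper's body presses on something with over 40 N, if the wrist force passes 120 N, or if a joint passes its speed limit or range.

### The arm

A 6-joint arm with a two-finger parallel gripper is mounted at the origin on the work surface. World frame = base frame: x ahead of the robot, y to its left, z up, the work surface at z = 0. Lengths are in m, angles in rad, forces in N, time in s.
With the tool pointing down it reaches from about 0.375 to 0.975 m from the base axis. Payload 3.8 kg.
Tool frame: the origin (TCP) lies on the centre line of the jaws, within the pads' length; the fingertips stand 14 mm ahead of it and the grasp point (between the pads) lies 5 mm behind it; z points along the fingers, y is the line along which they close (so a half turn about z gives the same grasp; the last joint's range is limited). The gripper opens to 85 mm and grips with 20 to 120 N. Pads are 22 mm wide; open, the fingers measure 114 mm over their backs; the gripper's body (76 mm by 85 mm) begins 54 mm behind the grasp point. The pads swing forward as they close: fully open they stand 13 mm farther back than shut.
Start: joints at [-1.261, 0.264, 1.604, -0, 1.274, -0.037], TCP at [0.229, -0.635, 0.245] pointing down, gripper open.
Joint ranges: [-2.63, 2.63], [-0.94, 2.18], [0.31, 2.57], [-1.31, 4.45], [0, 2.66], [-2.55, 2.55]. Speed limits (rad/s): [2.57, 2.57, 3.14, 3.14, 3.14, 3.14].

### API

Orientations are given as a rotation vector (axis times angle).
In Python, from workcell import bot, eyes, spot_in gives the robot as it stands.
- The arm moves only by the tool carry_out, never from a script. Its argument "series" is text: rows parted by semicolons, each of 4 numbers parted by spaces: the shift along the world's x, y, z in m, then the turn about the world's z in degrees. In form: tx ty tz roll; .... A call has 1 to 20 rows; each row shifts and turns the commanded pose from where the row before left it; what a row does not reach is not made up. A row lasts 1/8 s, in which the tool goes at most 62.5 mm and 10.7 degrees, less where a joint would pass 70% of its speed; a pose out of reach is approached as far as the arm can. A call is refused whole if a number of a shift passes 0.0625 or a number of a turn 10.7, either way. A call with a gripper value outside its range is refused whole. "jaw" is the gripper command: -1 is shut, 1 is fully open, values between are in proportion, set as the call begins (left out, the last holds). The fingers move at their own pace and stop on an object; "grip_force" is the grip in N (left out, the last holds). Time passes only in rows, so rows that do not move let the fingers close. It gives the time, the measured TCP pose, the force, the opening and the grip force at its end, in the units of the state.
- bot.read_state(): the state, without advancing time (a new reading comes with each control period).
- eyes.read_camera(name): name is "side" or "top" or "wrist"; returns (picture, depth): 480x640x3 uint8, blue, green, red; 480x640 float32, m along the optical axis (not along the pixel's ray), 0 where there is no reading.
- eyes.get_calibration(name): a dict with "K" (3x3 intrinsics, pixels), "position" and "rotation" of the camera in the world; the wrist camera has in their place "T_tool_cam" (4x4, takes a point from camera to tool coordinates, whose origin is the TCP and whose axes are the flange's). Camera axes: x right, y down, z forward; pixel columns grow to the right and rows downward; lengths in m; the calibration is good to about 2 mm. A picture is of the moment at which its call begins: read the wrist's pose just before it. get_calibration takes no time and is no camera call.
- bot.finish_job(): hands the job in; it is judged then, once.
Trained networks look in the newest picture that a camera, given by its name, has taken for a name from the list of things; names that differ only in an ending like _2 or _b are one class to them, and where a whole thing is asked for, a point or a joint stands for the part that bears it (a point fixed in the world has none). Each returns a list of dicts, best first, with "score" (0 to 1); they miss things now and then, are a little off and sometimes report something else, mostly with a low value. They report only what shows in the picture. A call takes as long as a camera call. They do not tell look-alikes from the thing itself.
- spot_in(camera, target): "rect" ([centre column, centre row, width, height] in pixels, round what is visible of it).
The state is a dict: "time": time; "q": joint angles; "joint_vel": joint speeds; "joint_torque": joint torques, N m; "tool_pos": TCP position; "tcp_rot": TCP orientation; "wrist_force": force on the tool from outside, world axes, zero at the start; "torque": the same for the moment, N m; "width": opening from 0.0 (shut) to 1.0 (fully open); "grip_force": force on a finger pad.
Only numpy, scipy, OpenCV 4.12 (cv2) and the standard library are available. Lean on these libraries where they do the work, as an engineer would, in place of code of your own. Each camera call takes 0.05 s, during which the arm holds its last target. There are 200 camera calls.

## Working session

There is one attempt and no reset: what is moved stays moved. The work goes in short steps, Python scripts to look and compute and a tool call to move; the robot and the scene stay as the last step left them, time stands still between calls to the robot, and variables do not carry over. Pictures are saved under pics/ and viewed, at most 10 in all, crops included, and the job is handed in when it is done.

Besides the shell and the picture viewer there is one more tool, called after ">>>" as name(argument=value, ...) on one line, values as JSON. carry_out: Moves the arm, as the interface text tells. Its arguments: {"type":"object","properties":{"series":{"type":"string"},"jaw":{"type":"number"},"grip_force":{"type":"number"}},"required":["series"]}

```bash
ls; mkdir -p pics
cat > h.py <<'E'
import numpy as np, cv2
from scipy.spatial.transform import Rotation as R
from workcell import bot, eyes, spot_in
def cam(name):
    s=bot.read_state(); im,d=eyes.read_camera(name); c=eyes.get_calibration(name)
    K=np.array(c["K"])
    if "T_tool_cam" in c:
        T=np.eye(4);T[:3,:3]=R.from_rotvec(s["tcp_rot"]).as_matrix();T[:3,3]=s["tool_pos"]
        T=T@np.array(c["T_tool_cam"])
        Rm,p=T[:3,:3],T[:3,3]
    else:
        Rm=np.array(c["rotation"]);p=np.array(c["position"])
        if Rm.shape!=(3,3): Rm=R.from_rotvec(Rm).as_matrix()
    return im,d,K,Rm,p
def cloud(d,K,Rm,p):
    v,u=np.mgrid[:480,:640]
    P=np.stack([(u-K[0,2])*d/K[0,0],(v-K[1,2])*d/K[1,1],d],-1)
    W=P@Rm.T+p; W[d==0]=np.nan
    return W
E
python3 - <<'E'
from h import *
print(bot.read_state())
for n in ["top","side"]:
    im,d,K,Rm,p=cam(n); cv2.imwrite(f"pics/{n}0.png",im); W=cloud(d,K,Rm,p)
    print(n,p,Rm.round(2).tolist(),K[0,0])
    for t in ["drive","gear","rest","pliers"]:
        for r in spot_in(n,t)[:3]:
            u,v=map(int,r["rect"][:2]); print(t,round(r["score"],2),np.round(r["rect"]),W[v,u].round(3))
E
```

```text
pics
{'time': 0.0, 'q': array([-1.26088845e+00,  2.64774529e-01,  1.60541302e+00,  2.21689917e-05,
        1.27369612e+00, -3.69216200e-02]), 'joint_vel': array([-0.00013049,  0.00141092,  0.00196567, -0.0006882 ,  0.00068324,
        0.00150267]), 'joint_torque': array([ 1.11868078e-03, -5.15108871e+01, -3.67315900e+01,  1.88519180e-04,
        1.29348447e-02, -4.29168509e-06]), 'tool_pos': array([ 0.22921664, -0.6341263 ,  0.24392652]), 'tcp_rot': array([-3.09223610e+00, -5.41669808e-01,  4.56370068e-04]), 'wrist_force': array([ 0.53161094, -0.21610458, -0.50758668]), 'torque': array([-0.00410149, -0.03220468, -0.04085617]), 'grip_force': 0.0, 'width': 1.0012742808434372}
top [ 0.22624014 -0.01465753  1.44916725] [[0.01, -0.98, 0.2], [-1.0, -0.01, 0.0], [0.0, -0.2, -0.98]] 509.26405312614105
drive 0.92 [329. 191.  42.  62.] [ 0.641 -0.054  0.072]
gear 0.72 [264. 236.  22.  22.] [ 0.529  0.133 -0.001]
gear 0.62 [218. 280.  26.  23.] [0.398 0.26  0.005]
gear 0.57 [230. 239.  19.  17.] [0.518 0.234 0.001]
rest 0.87 [392. 237.  38.  71.] [ 0.527 -0.236  0.005]
rest 0.5 [163. 225.  42.  36.] [0.554 0.426 0.018]
pliers 0.65 [393. 229.  20.  66.] [ 0.551 -0.239  0.003]
side [-0.01332348 -0.52451964  0.68792419] [[0.69, -0.49, 0.53], [-0.73, -0.45, 0.52], [-0.02, -0.75, -0.66]] 448.8946072648698
drive 0.72 [281. 261.  26.  25.] [0.414 0.019 0.004]
drive 0.7 [378. 223.  72.  52.] [ 0.637 -0.065  0.02 ]
drive 0.41 [414. 444.  31.  27.] [ 0.287 -0.413  0.005]
gear 0.93 [208. 213.  26.  26.] [0.392 0.247 0.029]
gear 0.88 [253. 197.  26.  26.] [0.504 0.221 0.027]
gear 0.62 [285. 213.  27.  26.] [0.52  0.119 0.023]
pliers 0.97 [410. 276.  64.  48.] [ 0.557 -0.214  0.013]
```

Run:
```python
import cv2,numpy as np
a=cv2.imread("pics/top0.png")[150:350,140:460]; b=cv2.imread("pics/side0.png")[150:350,160:480]
cv2.imwrite("pics/both.png",cv2.resize(np.vstack([a[:, :],b]),None,fx=1.5,fy=1.5) if 0 else np.vstack([cv2.resize(a,(480,300)),cv2.resize(b,(480,300))]))
```

```text
(no output)
```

View pics/both.png

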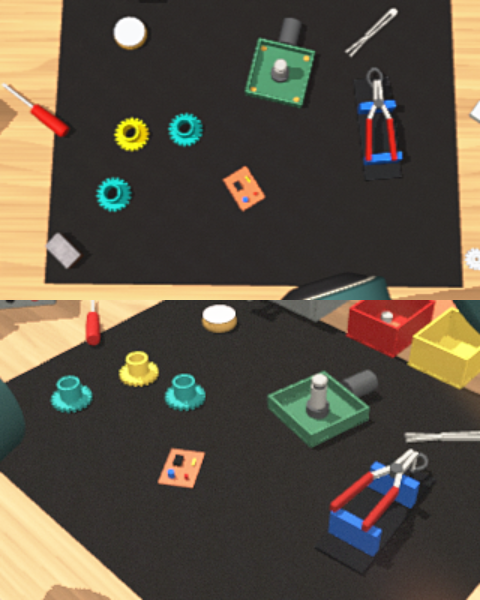

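The top crop shows the yellow gear at about (131,134), which is image pixel (227,239). Turquoise look-alikes lie beside it. The drive is at crop (280,72) and the pliers at (380,115), tips towards +x. Next I measure by colour and depth from both views.

Run:
```python
from h import *
c=eyes.get_calibration("wrist"); print(np.array(c["T_tool_cam"]).round(3).tolist(), c["K"])
for n in ["top","side"]:
    im,d,K,Rm,p=cam(n); W=cloud(d,K,Rm,p); hsv=cv2.cvtColor(im,cv2.COLOR_BGR2HSV)
    H,S,V=[hsv[...,i].astype(int) for i in range(3)]
    box=lambda x0,x1,y0,y1:(W[...,0]>x0)&(W[...,0]<x1)&(W[...,1]>y0)&(W[...,1]<y1)
    M={"gear":(abs(H-28)<6)&(S>120)&(V>80)&box(.45,.6,.15,.3),
       "drive":(H>60)&(H<85)&(S>60)&box(.5,.75,-.15,.05),
       "red":((H<8)|(H>172))&(S>140)&(V>80)&box(.4,.7,-.35,-.15),
       "blue":(abs(H-110)<12)&(S>140)&(V>80)&box(.4,.7,-.35,-.15),
       "axle":(S<60)&(W[...,2]>.06)&box(.55,.7,-.12,.02),
       "ring":(S<60)&(W[...,2]>.015)&box(.58,.75,-.3,-.15)}
    for k,m in M.items():
        q=W[m]; 
        if len(q)<5: print(n,k,len(q)); continue
        z=np.percentile(q[:,2],[5,50,95]).round(3)
        hi=q[q[:,2]>z[2]-.008]
        r=cv2.minAreaRect((q[:,:2]*1000).astype(np.float32))
        vv,uu=np.nonzero(m)
        print(n,k,len(q),"med",np.median(q,0).round(3),"z",z,"top",hi.mean(0).round(3),"rect",np.round(r[0]),np.round(r[1]),round(r[2],1),"px",uu.mean().round(1),vv.mean().round(1))
```

```text
[[-0.0, -0.964, -0.265, 0.067], [1.0, -0.0, -0.001, -0.001], [0.001, -0.265, 0.964, -0.129], [0.0, 0.0, 0.0, 1.0]] [[337.04847377   0.         321.84206891]
 [  0.         337.04847377 235.68479213]
 [  0.           0.           1.        ]]
top gear 374 med [0.51  0.236 0.008] z [-0.001  0.008  0.037] top [0.513 0.236 0.036] rect [514. 238.] [67. 65.] 46.1 px 227.3 239.3
top drive 1369 med [ 0.638 -0.047  0.006] z [-0.     0.006  0.028] top [ 0.637 -0.048  0.026] rect [641. -48.] [118. 124.] 76.8 px 326.2 198.1
top red 228 med [ 0.5   -0.249  0.057] z [0.008 0.057 0.063] top [ 0.498 -0.233  0.059] rect [ 503. -240.] [65. 88.] 89.0 px 393.4 242.0
top blue 250 med [ 0.48  -0.235  0.042] z [0.006 0.042 0.05 ] top [ 0.513 -0.239  0.046] rect [ 523. -242.] [126.  79.] 5.5 px 392.4 238.1
top axle 58 med [ 0.636 -0.048  0.071] z [0.064 0.071 0.075] top [ 0.636 -0.048  0.072] rect [636. -48.] [23. 22.] 43.0 px 326.9 193.1
top ring 103 med [ 0.608 -0.23   0.05 ] z [0.021 0.05  0.06 ] top [ 0.597 -0.231  0.056] rect [ 613. -230.] [27. 64.] 86.6 px 390.4 204.8
side gear 425 med [0.51  0.228 0.01 ] z [0.001 0.01  0.036] top [0.515 0.234 0.034] rect [524. 253.] [107.  67.] 67.9 px 252.0 196.2
side drive 1723 med [ 0.633 -0.057  0.01 ] z [0.003 0.01  0.027] top [ 0.632 -0.055  0.025] rect [653. -37.] [145. 140.] 75.9 px 371.5 223.3
side red 477 med [ 0.5   -0.219  0.058] z [0.002 0.058 0.061] top [ 0.497 -0.236  0.058] rect [ 525. -220.] [132.  85.] 1.9 px 402.9 282.8
side blue 1026 med [ 0.469 -0.245  0.031] z [0.008 0.031 0.046] top [ 0.505 -0.243  0.044] rect [ 540. -226.] [164.  86.] 6.6 px 407.2 292.2
side axle 81 med [ 0.634 -0.052  0.07 ] z [0.062 0.07  0.073] top [ 0.635 -0.051  0.07 ] rect [636. -50.] [21. 22.] 20.1 px 372.8 203.9
side ring 170 med [ 0.609 -0.235  0.053] z [0.023 0.053 0.057] top [ 0.597 -0.233  0.055] rect [ 615. -235.] [20. 68.] 89.2 px 434.9 257.2
```

Heights agree with the text: gear hub 36 mm, axle 71 mm, handle tops 59 mm. I move above the gear, turning the tool to yaw 0.

>>> carry_out(series="0.0142 0.0436 -0.0037 -1; 0.0142 0.0436 -0.0037 -1; 0.0142 0.0436 -0.0037 -1; 0.0142 0.0436 -0.0037 -1; 0.0142 0.0436 -0.0037 -1; 0.0142 0.0436 -0.0037 -1; 0.0142 0.0436 -0.0037 -1; 0.0142 0.0436 -0.0037 -1; 0.0142 0.0436 -0.0037 -1; 0.0142 0.0436 -0.0037 -1; 0.0142 0.0436 -0.0037 -1; 0.0142 0.0436 -0.0037 -1; 0.0142 0.0436 -0.0037 -1; 0.0142 0.0436 -0.0037 -1; 0.0142 0.0436 -0.0037 -1; 0.0142 0.0436 -0.0037 -1; 0.0142 0.0436 -0.0037 -1; 0.0142 0.0436 -0.0037 -1; 0.0142 0.0436 -0.0037 -1; 0 0 0 0", jaw=1)

```text
time: 3.1
tool_pos: [0.4999, 0.1962, 0.1749]
tcp_rot: [-3.141, -0.029, -0.001]
wrist_force: [0.1, -0.1, 0.1]
width: 1.001
grip_force: 0.0
```

```bash
cat >> h.py <<'E'
def top_circle(W,m,z,tol=.004):
    q=W[m&(abs(W[...,2]-z)<tol)][:,:2]
    c,r=cv2.minEnclosingCircle((q*1000).astype(np.float32)); return np.round(c,1),round(r,1),len(q)
def yaw():
    s=bot.read_state(); M=R.from_rotvec(s["tcp_rot"]).as_matrix(); return np.degrees(np.arctan2(M[1,0],M[0,0]))
E
python3 - <<'E'
from h import *
im,d,K,Rm,p=cam("wrist"); W=cloud(d,K,Rm,p); hsv=cv2.cvtColor(im,cv2.COLOR_BGR2HSV).astype(int)
m=(abs(hsv[...,0]-28)<6)&(hsv[...,1]>110)&(hsv[...,2]>60)
cv2.imwrite("pics/w1.png",im)
q=W[m]; print(m.sum(),np.nanpercentile(q,[2,50,98],axis=0).round(3).tolist())
print("hub",top_circle(W,m,.036),"disc",top_circle(W,m,.008,.003))
s=bot.read_state(); print(s["time"],s["tool_pos"],yaw())
for r in spot_in("wrist","gear")[:3]: print(r)
E
```

```text
3865 [[0.481, 0.017, -0.0], [0.517, 0.236, 0.008], [0.544, 0.269, 0.037]]
hub (array([514.5, 239. ]), 17.9, 701) disc (array([523. , 122.7]), 148.6, 2034)
3.15 [0.49924165 0.19462445 0.17483269] 1.024391632692625
{'rect': [275.6, 203.2, 67.9, 74.0], 'score': 0.96}
{'rect': [249.6, 321.2, 64.2, 65.5], 'score': 0.78}
{'rect': [392.6, 194.1, 73.4, 74.3], 'score': 0.75}
```

View pics/w1.png

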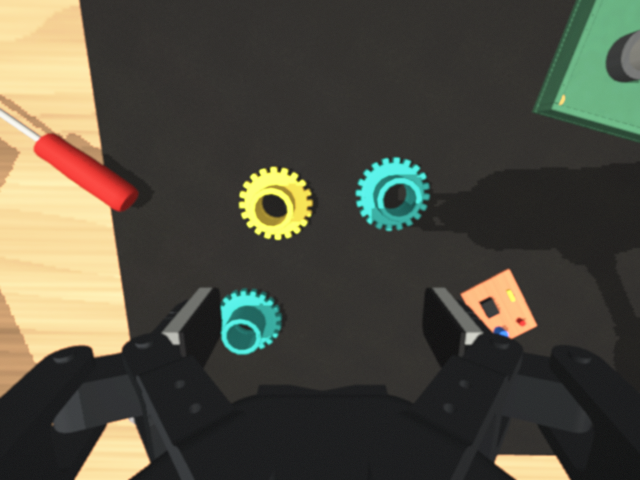

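The wrist view shows the yellow gear at (276,203). Its hub is at (0.5145, 0.239), radius 17.9 mm as expected. I go over it, down, and grip.

>>> carry_out(series="0.0153 0.0444 -0.015 -1; 0 0 -0.03 0; 0 0 -0.03 0; 0 0 -0.03 0; 0 0 -0.02 0; 0 0 -0.015 0; 0 0 -0.008 0; 0 0 0 0")

```text
time: 4.2
tool_pos: [0.5144, 0.2376, 0.0269]
tcp_rot: [3.141, -0.004, -0.001]
wrist_force: [0.3, -0.6, -0.9]
width: 0.998
grip_force: 0.0
```

>>> carry_out(series="0 0 0 0; 0 0 0 0; 0 0 0 0; 0 0 0 0; 0 0 0 0; 0 0 0 0; 0 0 0 0; 0 0 0 0", jaw=-1, grip_force=30)

```text
time: 5.2
tool_pos: [0.515, 0.2383, 0.0279]
tcp_rot: [-3.141, 0.003, -0.002]
wrist_force: [-1.2, -0.4, 5.8]
width: 0.418
grip_force: 29.9
```

Gripped at 35.5 mm width. I lift and go near the axle for a look, staying short of it in x.

>>> carry_out(series="0 0 0.02 0; 0 0 0.04 0; 0 -0.03 0.04 0; 0.005 -0.04 0.03 0; 0.01 -0.05 0 0; 0.01 -0.05 0 0; 0.01 -0.05 0 0; 0.01 -0.04 0 0; 0 -0.028 0 0; 0 0 0 0; 0 0 0 0")

```text
time: 6.58
tool_pos: [0.5592, -0.0495, 0.1566]
tcp_rot: [-3.141, 0.004, 0.001]
wrist_force: [-0.7, -0.8, -0.8]
width: 0.42
grip_force: 30.3
```

Run:
```python
from h import *
im,d,K,Rm,p=cam("wrist"); W=cloud(d,K,Rm,p); hsv=cv2.cvtColor(im,cv2.COLOR_BGR2HSV).astype(int)
cv2.imwrite("pics/w2.png",im)
b=(hsv[...,1]<70)&(abs(W[...,0]-.636)<.04)&(abs(W[...,1]+.049)<.04)
print("axle",top_circle(W,b,.071,.003),"shoulder",top_circle(W,b,.02,.003))
m=(abs(hsv[...,0]-28)<6)&(hsv[...,1]>110)&(hsv[...,2]>60)&(abs(W[...,1]+.049)<.06)&(W[...,2]>.09)
q=W[m]; print(m.sum(),np.nanpercentile(q,[2,50,98],axis=0).round(4).tolist())
s=bot.read_state(); print(s["time"],s["tool_pos"],yaw(),s["wrist_force"])
```

```text
axle (array([637.5, -45.5]), 11.9, 1196) shoulder (array([637.5, -45.4]), 18.0, 659)
8271 [[0.5448, -0.0755, 0.1306], [0.5663, -0.0506, 0.1514], [0.5865, -0.025, 0.1653]]
6.625 [ 0.55920371 -0.04914372  0.15663787] -0.10295531790209905 [ 0.38114599 -0.18646903 -0.29022458]
```

View pics/w2.png

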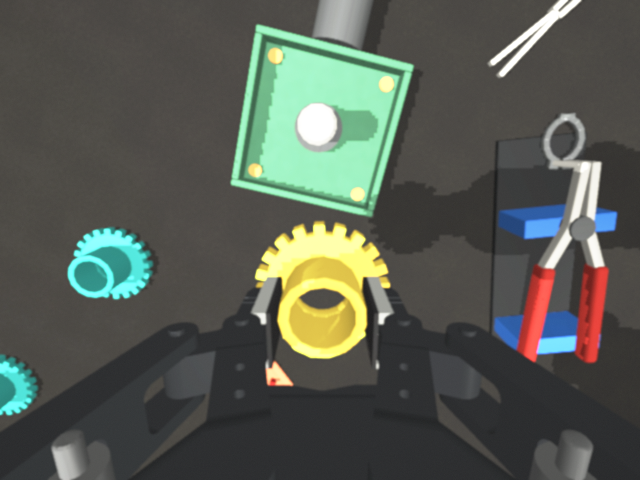

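The axle top is at pixel (317,125), and the gear is held upright between the jaws with its hub at (322,310). I measure the held hub in the same image so that calibration bias cancels.

Run:
```python
from h import *
im,d,K,Rm,p=cam("wrist"); W=cloud(d,K,Rm,p); hsv=cv2.cvtColor(im,cv2.COLOR_BGR2HSV).astype(int)
m=(abs(hsv[...,0]-28)<8)&(hsv[...,1]>90)&(hsv[...,2]>60)&(abs(W[...,1]+.049)<.06)
h,e=np.histogram(W[m][:,2],np.arange(.12,.18,.002)); print(list(zip(e.round(3),h)))
for z in (.163,.164,.165,.166): print(z,top_circle(W,m,z,.0025))
q=W[m&(abs(W[...,2]-.165)<.003)]; A=np.c_[q[:,:2]-q[:,:2].mean(0),np.ones(len(q))]; print("plane",np.linalg.lstsq(A,q[:,2],rcond=None)[0],len(q))
q=W[m&(abs(W[...,2]-.1375)<.0025)];A=np.c_[q[:,:2]-q[:,:2].mean(0),np.ones(len(q))]; print("disc",np.linalg.lstsq(A,q[:,2],rcond=None)[0],len(q), np.percentile(q,[1,99],axis=0))
```

```text
[(np.float64(0.12), np.int64(0)), (np.float64(0.122), np.int64(0)), (np.float64(0.124), np.int64(0)), (np.float64(0.126), np.int64(3)), (np.float64(0.128), np.int64(95)), (np.float64(0.13), np.int64(240)), (np.float64(0.132), np.int64(291)), (np.float64(0.134), np.int64(646)), (np.float64(0.136), np.int64(1481)), (np.float64(0.138), np.int64(225)), (np.float64(0.14), np.int64(208)), (np.float64(0.142), np.int64(249)), (np.float64(0.144), np.int64(244)), (np.float64(0.146), np.int64(295)), (np.float64(0.148), np.int64(303)), (np.float64(0.15), np.int64(302)), (np.float64(0.152), np.int64(297)), (np.float64(0.154), np.int64(301)), (np.float64(0.156), np.int64(338)), (np.float64(0.158), np.int64(336)), (np.float64(0.16), np.int64(353)), (np.float64(0.162), np.int64(854)), (np.float64(0.164), np.int64(1706)), (np.float64(0.166), np.int64(24)), (np.float64(0.168), np.int64(1)), (np.float64(0.17), np.int64(0)), (np.float64(0.172), np.int64(0)), (np.float64(0.174), np.int64(0)), (np.float64(0.176), np.int64(0))]
0.163 (array([557.9, -48.5]), 19.1, 2748)
0.164 (array([558. , -48.6]), 19.0, 2669)
0.165 (array([558.2, -48.7]), 18.9, 2479)
0.166 (array([558.5, -48.5]), 18.5, 2146)
plane [0.00063709 0.00039297 0.16425312] 2584
disc [-0.02119398  0.0025154   0.1367553 ] 2159 [[ 0.54472196 -0.07813308  0.1350899 ]
 [ 0.59002508 -0.01866574  0.1398197 ]]
```

>>> carry_out(series="0.0262 0.0011 0 0; 0.0262 0.0011 0 0; 0.0263 0.0011 0 0; 0 0 -0.025 0; 0 0 -0.02 0; 0 0 0 0; 0 0 -0.008 0; 0 0 -0.008 0; 0 0 -0.008 0; 0 0 0 0")

```text
time: 7.92
tool_pos: [0.6375, -0.0467, 0.0871]
tcp_rot: [-3.141, 0.004, 0.003]
wrist_force: [0.3, 0.1, -0.4]
width: 0.42
grip_force: 30.3
```

No contact force while on the axle, so I go on down.

>>> carry_out(series="0 0 -0.01 0; 0 0 -0.01 0; 0 0 -0.01 0; 0 0 -0.006 0; 0 0 -0.002 0; 0 0 -0.001 0; 0 0 0 0")

```text
time: 8.8
tool_pos: [0.6385, -0.0467, 0.0493]
tcp_rot: [3.142, -0.004, 0.001]
wrist_force: [0.8, 0.5, -0.7]
width: 0.42
grip_force: 30.3
```

>>> carry_out(series="0 0 -0.001 0; 0 0 -0.001 0; 0 0 0 0")

```text
time: 9.18
tool_pos: [0.6385, -0.0468, 0.0479]
tcp_rot: [3.141, -0.004, 0.001]
wrist_force: [-1.7, -0.2, 4.1]
width: 0.414
grip_force: 30.6
```

4 N of support, so the gear is on the shoulder. I release it, rise, and back off towards the pliers so the camera sees gear and pliers together.

>>> carry_out(series="0 0 0 0; 0 0 0 0; 0 0 0 0; 0 0 0 0; 0 0 0.02 0; 0 0 0.04 0; 0 0 0.04 0; -0.03 -0.03 0.03 0; -0.04 -0.04 0.01 0; -0.04 -0.04 0 0; -0.04 -0.03 0 0; 0 -0.02 0 0; 0 0 0 0; 0 0 0 0", jaw=1)

```text
time: 10.92
tool_pos: [0.4893, -0.2064, 0.1877]
tcp_rot: [-3.142, 0.003, -0.002]
wrist_force: [0.1, 0.7, -0.6]
width: 0.999
grip_force: 0.0
```

Run:
```python
from h import *
im,d,K,Rm,p=cam("wrist"); W=cloud(d,K,Rm,p); hsv=cv2.cvtColor(im,cv2.COLOR_BGR2HSV).astype(int)
H,S,V=[hsv[...,i] for i in range(3)]
cv2.imwrite("pics/w3.png",im)
s=bot.read_state(); print(s["time"],s["tool_pos"],yaw())
near=(abs(W[...,0]-.6375)<.05)&(abs(W[...,1]+.0455)<.05)
m=(abs(H-28)<8)&(S>90)&(V>60)&near
print("hub",top_circle(W,m,.056,.003),"z",np.median(W[m&(W[...,2]>.052)][:,2]),"disc z",np.median(W[m&(W[...,2]<.032)&(W[...,2]>.02)][:,2]))
print("axle",top_circle(W,near&(S<70),.071,.003))
red=((H<8)|(H>172))&(S>140)&(V>80)&(W[...,2]>.03)&(W[...,1]<-.15)&(W[...,0]>.42)
n,l,st,c=cv2.connectedComponentsWithStats(red.astype(np.uint8))
for i in range(1,n):
    if st[i,4]>200:
        q=W[(l==i)]; q=q[abs(q[:,2]-.058)<.005]; r=cv2.fitLine((q[:,:2]*1000).astype(np.float32),cv2.DIST_HUBER,0,.01,.01).ravel()
        b=cv2.minAreaRect((q[:,:2]*1000).astype(np.float32))
        print("handle",st[i],q.mean(0).round(4),"dir",np.degrees(np.arctan2(r[1],r[0]))%180,np.round(b,1) if 0 else b,"z",np.median(q[:,2]))
ring=(S<70)&(abs(W[...,2]-.0255)<.006)&(abs(W[...,0]-.63)<.04)&(abs(W[...,1]+.23)<.04)
q=W[ring]; 
if len(q)>20: print("ring",len(q),cv2.minAreaRect((q[:,:2]*1000).astype(np.float32)),np.median(q[:,2]))
```

```text
10.975 [ 0.48919496 -0.20611968  0.18734918] -0.08118925361353496
hub (array([636.6, -46.5]), 18.2, 676) z 0.05557683676028741 disc z 0.02775164621077042
axle (array([637.3, -45.9]), 12.4, 1055)
handle [ 373  167   18   98 1257] [ 0.5026 -0.2526  0.0582] dir 5.391271 ((500.3315734863281, -253.17196655273438), (78.11180114746094, 10.436381340026855), 4.965228080749512) z 0.05832094727351411
handle [ 321  168   16   99 1222] [ 0.5009 -0.2105  0.0583] dir 177.83324 ((498.5537414550781, -210.5202178955078), (9.998245239257812, 79.18965148925781), 88.00029754638672) z 0.058390228430243885
ring 639 ((627.0726318359375, -228.13148498535156), (39.97188186645508, 29.104167938232422), 1.8810555934906006) 0.02460398434168537
```

View pics/w3.png

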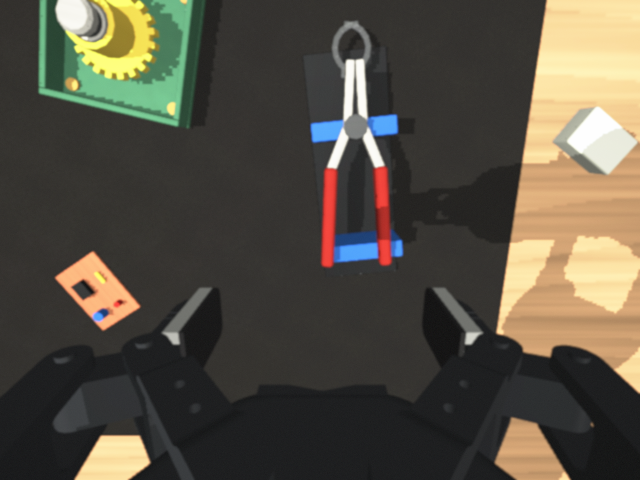

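The gear is home: hub top at 0.0556, disc at 0.0278. The pliers' handles are at pixels (330,217) and (382,216). The right handle points at 5.2° and the left at −2°, so the pliers' yaw is 5.2° with the origin at about (0.509, −0.235). Now I grasp.

>>> carry_out(series="0.0224 -0.0288 -0.02 5.3; 0 0 -0.03 0; 0 0 -0.03 0; 0 0 -0.03 0; 0 0 -0.0175 0; 0 0 -0.01 0; 0 0 -0.005 0; 0 0 0 0")

```text
time: 11.98
tool_pos: [0.5111, -0.2357, 0.045]
tcp_rot: [3.138, 0.142, 0.001]
wrist_force: [-0.0, -0.0, 0.3]
width: 1.001
grip_force: 0.0
```

>>> carry_out(series="0 0 0 0; 0 0 0 0; 0 0 0 0; 0 0 0 0; 0 0 0 0; 0 0 0 0; 0 0 0 0; 0 0 0 0", jaw=-1, grip_force=30)

```text
time: 12.98
tool_pos: [0.5114, -0.2363, 0.0463]
tcp_rot: [3.137, 0.142, 0.003]
wrist_force: [-2.9, 0.3, 6.9]
width: 0.505
grip_force: 31.0
```

Squeezed (43 mm). I firm up the grip and lift.

>>> carry_out(series="0 0 0 0; 0 0 0 0; 0 0 0 0; 0 0 0.005 0; 0 0 0.015 0; 0 0 0.03 0; 0 0 0.03 0; 0 0 0.03 0; 0 0 0.01 0; 0 0 0 0; 0 0 0 0", grip_force=100)

```text
time: 14.35
tool_pos: [0.5096, -0.235, 0.1629]
tcp_rot: [-3.137, -0.142, 0.004]
wrist_force: [-0.3, 0.3, -0.9]
width: 0.476
grip_force: 100.9
```

```bash
cat > look.py <<'E'
from h import *
import sys
im,d,K,Rm,p=cam("wrist"); W=cloud(d,K,Rm,p); S=cv2.cvtColor(im,cv2.COLOR_BGR2HSV)[...,1].astype(int); H=cv2.cvtColor(im,cv2.COLOR_BGR2HSV)[...,0].astype(int)
cv2.imwrite(f"pics/{sys.argv[1]}.png",im)
s=bot.read_state(); M=R.from_rotvec(s["tcp_rot"]).as_matrix(); t=np.array(s["tool_pos"])
print("t",s["time"],t.round(4),"yaw",yaw(),"F",s["wrist_force"].round(1),"w",s["width"],s["grip_force"])
Wt=(W-t)@M   # tool coords; z down
red=((H<8)|(H>172))&(S>120)&(abs(Wt[...,2])<.03)&(abs(Wt[...,1])<.04)&(Wt[...,0]<.05)
q=Wt[red]; q=q[q[:,2]<np.percentile(q[:,2],30)+.004]
A=np.c_[q[:,0],np.ones(len(q))]; print("handle top z=a*x+b (tool)",np.linalg.lstsq(A,q[:,2],rcond=None)[0],len(q),np.percentile(q[:,0],[1,99]))
g=(S<90)&(abs(Wt[...,0]-.12)<.03)&(abs(Wt[...,1])<.03)&(Wt[...,2]>.012)&(Wt[...,2]<.04)
q=Wt[g]; print("ring n",len(q),"pct",np.percentile(q,[1,50,99],axis=0).round(4).tolist())
x0=.102; r=q[q[:,0]>x0]
A=np.c_[r[:,:2],np.ones(len(r))]; print("plane",np.linalg.lstsq(A,r[:,2],rcond=None)[0].round(4))
v=(im*0)[...,0]; v[g]=255
cs,hi=cv2.findContours(v,cv2.RETR_CCOMP,cv2.CHAIN_APPROX_NONE)
for c,h in zip(cs,hi[0]):
    if cv2.contourArea(c)>100:
        P=Wt[c[:,0,1],c[:,0,0]] 
        zr=np.median(r[:,2]); 
        # ray-plane at ring height
        C=(p-t)@M; px=c[:,0,:].astype(float); D=np.c_[(px[:,0]-K[0,2])/K[0,0],(px[:,1]-K[1,2])/K[1,1],np.ones(len(px))]@Rm.T@M
        Q=C+D*((zr-C[2])/D[:,2])[:,None]
        e=cv2.fitEllipse((Q[:,:2]*1000).astype(np.float32)); print("hole" if h[3]>=0 else "outer",cv2.contourArea(c),np.round(e[0],1),np.round(e[1],1),"world",(M@np.r_[np.array(e[0])/1000,zr]+t).round(4))
E
python3 look.py w4
```

```text
t 14.4 [ 0.5095 -0.2349  0.1627] yaw 5.169026037023132 F [ 0.5  0.4 -2.1] w 0.47635096444152586 100.88260173797607
handle top z=a*x+b (tool) [ 0.01198869 -0.01159772] 6721 [-0.02741895  0.02825293]
ring n 1016 pct [[0.1047, -0.0189, 0.0209], [0.1133, -0.0116, 0.0227], [0.1215, 0.0192, 0.0251]]
plane [0.0114 0.0012 0.0214]
outer 451.0 [113.6  15.8] [ 5.1 19.1] world [ 0.624  -0.2404  0.1397]
outer 456.0 [113.5 -15.5] [ 5.2 19.1] world [ 0.6211 -0.2093  0.1398]
```

View pics/w4.png

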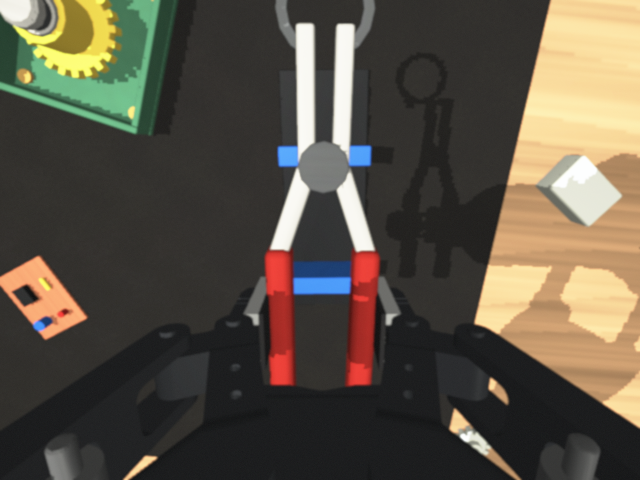

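The pliers are held level and squeezed. The ring's rear part shows at the top edge, about (283–373, 20). I fit a circle of known radius to its visible arcs for the ring's x position.

```bash
cat > ring.py <<'E'
from h import *
from scipy.optimize import least_squares
im,d,K,Rm,p=cam("wrist"); W=cloud(d,K,Rm,p)
s=bot.read_state(); M=R.from_rotvec(s["tcp_rot"]).as_matrix(); t=np.array(s["tool_pos"])
Wt=(W-t)@M
g=(abs(Wt[...,1])<.03)&(Wt[...,0]>.09)&(Wt[...,2]>.012)&(Wt[...,2]<.03)
q=Wt[g]; zr=np.median(q[:,2]); print("ring top z",zr,len(q))
v,u=np.nonzero(g); C=(p-t)@M
D=np.c_[(u-K[0,2])/K[0,0],(v-K[1,2])/K[1,1],np.ones(len(u))]@Rm.T@M
Q=(C+D*((zr-C[2])/D[:,2])[:,None])[:,:2]
Q=Q[abs(Q[:,1])>.011]
def f(x):
    r=np.hypot(Q[:,0]-x[0],Q[:,1]-x[1]); return np.maximum(abs(r-.0165)-.0015,0)+.1*(r-.0165)
o=least_squares(f,[.117,0],loss="soft_l1",f_scale=.001); print("ring tool",o.x, np.hypot(*(Q-o.x).T).min(),np.hypot(*(Q-o.x).T).max())
print("world",(M@np.r_[o.x,zr]+t).round(4),"tcp",t.round(4),"M x-axis",M[:2,0].round(4),"tilt",np.degrees(np.arccos(-M[2,2])))
E
python3 ring.py
```

```text
ring top z 0.022918378546896344 1010
ring tool [1.16905952e-01 5.50269738e-05] 0.014004172858822293 0.01954505283832981
world [ 0.626  -0.2244  0.1395] tcp [ 0.5096 -0.235   0.1627] M x-axis [0.9959 0.0901] tilt 0.1773124072126401
```

The ring is spread (radii 14–19.5 mm including blur) and its centre sits at tool (0.117, 0). I move it above the axle and look from the fixed cameras.

>>> carry_out(series="0.002 0.02 0 0; 0.002 0.035 0 0; 0.002 0.04 0 0; 0.002 0.04 0 0; 0.002 0.03 0 0; 0.0015 0.0138 0 0; 0 0 -0.02 0; 0 0 -0.02 0; 0 0 -0.015 0; 0 0 0 0; 0 0 0 0")

```text
time: 15.82
tool_pos: [0.5226, -0.0569, 0.11]
tcp_rot: [3.138, 0.141, 0.001]
wrist_force: [0.6, 0.5, -1.2]
width: 0.472
grip_force: 100.9
```

```bash
python3 ring.py
python3 - <<'E'
from h import *
o=[]
for n,x,y,e in (("side",372,200,45),("top",327,192,45)):
    im,d,K,Rm,p=cam(n); W=cloud(d,K,Rm,p); o.append(cv2.resize(im[y-e:y+e,x-e:x+e],(400,400),interpolation=cv2.INTER_CUBIC))
    pr=lambda P:(K@(Rm.T@(np.array(P)-p)))
    a=pr([.6375,-.0456,.071]);print(n,"axle px",a[:2]/a[2])
cv2.imwrite("pics/a5.png",np.hstack(o))
E
```

```text
ring top z 0.023281393999728825 1010
ring tool [1.16655830e-01 2.42396604e-05] 0.01400647626394048 0.019531089757600675
world [ 0.6391 -0.0465  0.0872] tcp [ 0.5229 -0.057   0.1103] M x-axis [0.996  0.0898] tilt 0.08825461361044887
side axle px [371.81790926 201.77727062]
top axle px [326.05950539 192.33059229]
```

View pics/a5.png

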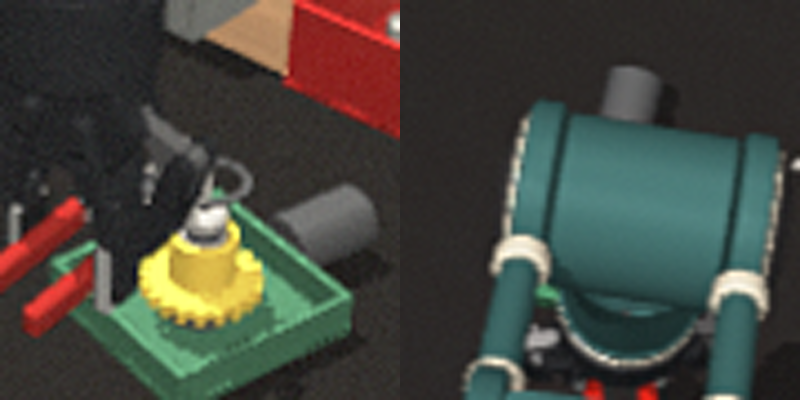

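The side view shows the ring right above the axle end. I check ring against axle in one wrist picture, and the ring in the side camera's depth.

```bash
cat > rel.py <<'E'
from h import *
from scipy.optimize import least_squares
im,d,K,Rm,p=cam("wrist"); W=cloud(d,K,Rm,p)
s=bot.read_state(); M=R.from_rotvec(s["tcp_rot"]).as_matrix(); t=np.array(s["tool_pos"]); Wt=(W-t)@M
H,S,V=[x.astype(int) for x in cv2.split(cv2.cvtColor(im,cv2.COLOR_BGR2HSV))]
for z0,z1,r0,col,nm in ((.035,.045,.012,0,"axle"),(.048,.060,.018,1,"hub")):
    g=(abs(Wt[...,1])<.03)&(Wt[...,0]>.085)&(Wt[...,2]>z0)&(Wt[...,2]<z1)&((S>100) if col else (S<90))
    q=Wt[g]; print(nm,len(q), np.percentile(q,[1,50,99],axis=0).round(4).tolist() if len(q) else "")
im,d,K,Rm,p=cam("side"); W=cloud(d,K,Rm,p); S=cv2.cvtColor(im,cv2.COLOR_BGR2HSV)[...,1]
g=(abs(W[...,0]-.6375)<.03)&(abs(W[...,1]+.0456)<.03)&(W[...,2]>.078)&(W[...,2]<.093)
q=W[g]; print("side ring",len(q),np.percentile(q,[2,50,98],axis=0).round(4).tolist())
Pr=lambda P:(lambda a:(a[:2]/a[2]).round(1))(K@(Rm.T@(np.array(P)-p)))
for P in ([.6375,-.0456,.0855],[.656,-.0456,.0855],[.6375,-.0641,.0855],[.6375,-.0456,.071]): print(P,Pr(P))
c=im[170:225,345:405]; cv2.imwrite("pics/s6.png",cv2.resize(c,None,fx=10,fy=10,interpolation=cv2.INTER_CUBIC))
E
python3 rel.py
```

```text
axle 1487 [[0.1035, -0.0101, 0.0379], [0.1176, 0.0001, 0.0399], [0.1262, 0.0085, 0.0434]]
hub 800 [[0.0977, -0.0179, 0.0533], [0.1215, -0.0023, 0.0549], [0.1326, 0.0158, 0.0596]]
side ring 53 [[0.6223, -0.0677, 0.085], [0.6449, -0.0604, 0.0878], [0.6589, -0.0419, 0.0906]]
[0.6375, -0.0456, 0.0855] [372.2 196.6]
[0.656, -0.0456, 0.0855] [377.4 192.9]
[0.6375, -0.0641, 0.0855] [378.8 200. ]
[0.6375, -0.0456, 0.071] [371.8 201.8]
```

View pics/s6.png

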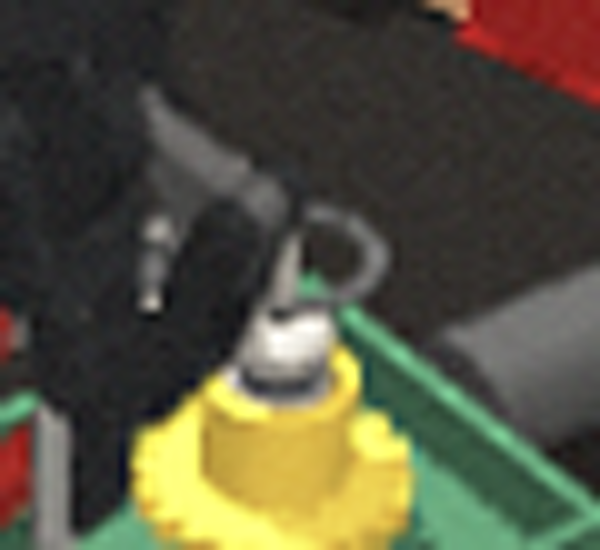

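In the side crop the ring's right end is at (388,255) and the axle top at (292,335), which is consistent with a centred ring to about 1–2 mm. I refine with the wrist picture.

Run:
```python
from h import *
im,d,K,Rm,p=cam("wrist"); W=cloud(d,K,Rm,p)
s=bot.read_state(); M=R.from_rotvec(s["tcp_rot"]).as_matrix(); t=np.array(s["tool_pos"]); Wt=(W-t)@M
print(t)
C=(p-t)@M
for r in range(0,70,8):
    row=Wt[r]; z=row[:,2]; k=(z>.03)&(z<.0425)&(abs(row[:,1])<.02)
    h=(z>.045)&(z<.062)&(abs(row[:,1])<.03)
    rg=(z>.012)&(z<.03)&(abs(row[:,1])<.03)
    f=lambda k:(np.nonzero(k)[0].min(),np.nonzero(k)[0].max(),row[k,0].mean().round(4),row[k,1].min().round(4),row[k,1].max().round(4),row[k,2].mean().round(4)) if k.any() else None
    print(r,"axle",f(k),"ring",f(rg))
cv2.imwrite("pics/w7.png",cv2.resize(im[0:150,220:420],None,fx=4,fy=4,interpolation=cv2.INTER_CUBIC))
```

```text
[ 0.52255072 -0.05683278  0.11009861]
0 axle None ring (np.int64(276), np.int64(373), np.float64(0.1213), np.float64(-0.0188), np.float64(0.0191), np.float64(0.0228))
8 axle (np.int64(307), np.int64(336), np.float64(0.1244), np.float64(-0.0074), np.float64(0.0054), np.float64(0.0401)) ring (np.int64(275), np.int64(374), np.float64(0.1185), np.float64(-0.0194), np.float64(0.0195), np.float64(0.0228))
16 axle (np.int64(301), np.int64(343), np.float64(0.1211), np.float64(-0.0102), np.float64(0.0085), np.float64(0.0395)) ring (np.int64(277), np.int64(372), np.float64(0.1157), np.float64(-0.0187), np.float64(0.0189), np.float64(0.0227))
24 axle (np.int64(313), np.int64(336), np.float64(0.1179), np.float64(-0.0048), np.float64(0.0053), np.float64(0.0391)) ring (np.int64(279), np.int64(370), np.float64(0.113), np.float64(-0.0179), np.float64(0.0181), np.float64(0.0229))
32 axle (np.int64(315), np.int64(334), np.float64(0.1148), np.float64(-0.0039), np.float64(0.0045), np.float64(0.0392)) ring (np.int64(282), np.int64(367), np.float64(0.1101), np.float64(-0.0168), np.float64(0.017), np.float64(0.0227))
40 axle (np.int64(315), np.int64(334), np.float64(0.1116), np.float64(-0.004), np.float64(0.0045), np.float64(0.0394)) ring (np.int64(287), np.int64(362), np.float64(0.1072), np.float64(-0.0149), np.float64(0.0155), np.float64(0.0227))
48 axle (np.int64(315), np.int64(334), np.float64(0.1084), np.float64(-0.0039), np.float64(0.0046), np.float64(0.0391)) ring (np.int64(293), np.int64(356), np.float64(0.1046), np.float64(-0.0127), np.float64(0.0131), np.float64(0.0237))
56 axle (np.int64(315), np.int64(334), np.float64(0.1054), np.float64(-0.004), np.float64(0.0047), np.float64(0.0403)) ring None
64 axle None ring None
```

View pics/w7.png

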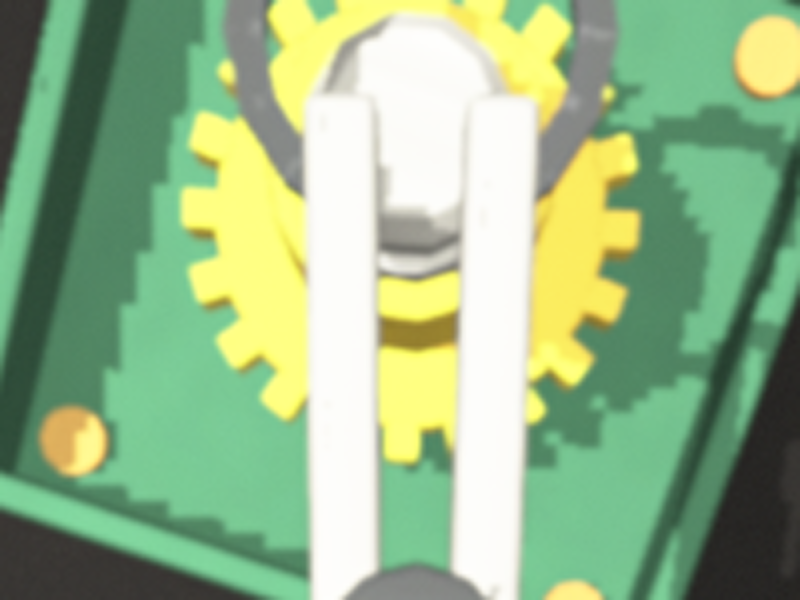

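The wrist crop shows the axle top (about (418,130)) centred inside the ring, which spans 225–615 in crop columns. x agrees within 0.5 mm and y within 0.8 mm. The ring top is 16.5 mm above the axle top, so the descent to the groove is 26.5 mm.

>>> carry_out(series="0 0.0005 -0.005 0; 0 0 -0.005 0; 0 0 -0.005 0; 0 0 -0.005 0; 0 0 -0.004 0; 0 0 -0.0025 0; 0 0 0 0; 0 0 0 0; 0 0 0 0")

```text
time: 17.25
tool_pos: [0.5223, -0.0562, 0.0832]
tcp_rot: [3.138, 0.142, 0.001]
wrist_force: [0.4, 0.4, -2.1]
width: 0.475
grip_force: 100.9
```

```bash
python3 ring.py
python3 - <<'E'
from h import *
im,d,K,Rm,p=cam("wrist"); W=cloud(d,K,Rm,p)
s=bot.read_state(); M=R.from_rotvec(s["tcp_rot"]).as_matrix(); t=np.array(s["tool_pos"]); Wt=(W-t)@M
print(s["time"],t.round(4),s["wrist_force"].round(2),s["torque"].round(3))
g=(abs(Wt[...,1])<.03)&(Wt[...,0]>.085)
h,e=np.histogram(Wt[g][:,2],np.arange(.005,.045,.001)); print(dict(zip(e.round(4).tolist(),h.tolist())))
v,u=np.mgrid[:480,:640]
for r in (0,8,16,24,32,40,48):
    z=Wt[r,:,2]; y=Wt[r,:,1]
    k=(z>.008)&(z<.0165)&(abs(y)<.02); rg=(z>.0195)&(z<.0255)&(abs(y)<.03)
    f=lambda k:(Wt[r,k,0].mean().round(4),y[k].min().round(4),y[k].max().round(4),np.median(z[k]).round(4)) if k.any() else None
    print(r,"axle",f(k),"ring",f(rg))
b=cv2.resize(im[0:150,220:420],(400,300)); im2=cam("side")[0]; a=cv2.resize(im2[170:230,340:420],(400,300),interpolation=cv2.INTER_CUBIC)
cv2.imwrite("pics/f8.png",np.hstack([b,a]))
E
```

```text
ring top z 0.0221394313403744 3247
ring tool [1.15568045e-01 6.38663855e-05] 0.011170358204787102 0.019632998749315275
world [ 0.6374 -0.0459  0.0611] tcp [ 0.5223 -0.0563  0.0832] M x-axis [0.9959 0.0901] tilt 0.026529036743106655
17.35 [ 0.5223 -0.0562  0.0832] [-0.01  0.42 -1.24] [0.027 0.005 0.027]
{0.005: 0, 0.006: 0, 0.007: 0, 0.008: 0, 0.009: 0, 0.01: 45, 0.011: 415, 0.012: 807, 0.013: 387, 0.014: 152, 0.015: 58, 0.016: 18, 0.017: 18, 0.018: 19, 0.019: 8, 0.02: 8, 0.021: 95, 0.022: 469, 0.023: 372, 0.024: 64, 0.025: 36, 0.026: 153, 0.027: 351, 0.028: 161, 0.029: 60, 0.03: 39, 0.031: 30, 0.032: 28, 0.033: 25, 0.034: 19, 0.035: 14, 0.036: 14, 0.037: 18, 0.038: 17, 0.039: 17, 0.04: 13, 0.041: 14, 0.042: 16, 0.043: 13}
0 axle (np.float64(0.1175), np.float64(-0.0116), np.float64(0.0113), np.float64(0.0124)) ring (np.float64(0.1212), np.float64(-0.0189), np.float64(0.0191), np.float64(0.0231))
8 axle (np.float64(0.1149), np.float64(-0.0117), np.float64(0.0111), np.float64(0.0125)) ring (np.float64(0.1184), np.float64(-0.0194), np.float64(0.0197), np.float64(0.0229))
16 axle (np.float64(0.1124), np.float64(-0.0117), np.float64(0.0111), np.float64(0.0126)) ring (np.float64(0.1156), np.float64(-0.0187), np.float64(0.0191), np.float64(0.0227))
24 axle (np.float64(0.1096), np.float64(-0.0042), np.float64(0.0043), np.float64(0.0122)) ring (np.float64(0.1128), np.float64(-0.0178), np.float64(0.0183), np.float64(0.023))
32 axle (np.float64(0.107), np.float64(-0.0034), np.float64(0.0036), np.float64(0.0122)) ring (np.float64(0.11), np.float64(-0.0168), np.float64(0.017), np.float64(0.0228))
40 axle (np.float64(0.1049), np.float64(-0.0035), np.float64(0.0037), np.float64(0.0145)) ring (np.float64(0.1071), np.float64(-0.0147), np.float64(0.0154), np.float64(0.0229))
48 axle None ring (np.float64(0.1045), np.float64(-0.0127), np.float64(0.0126), np.float64(0.0235))
```

View pics/f8.png

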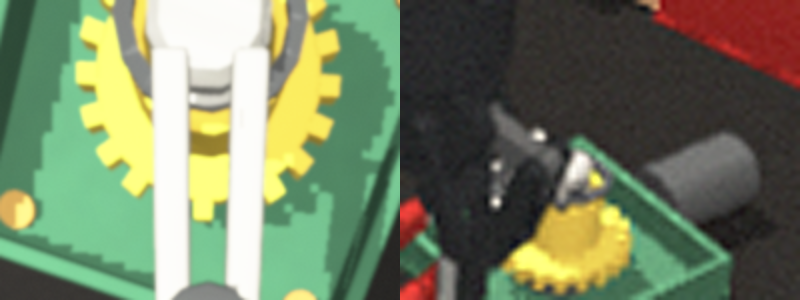

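The ring surrounds the axle in the groove: y offset 0.4 mm, hub gap about 1.8 mm, and no side force. I make a last sub-millimetre trim and hand in.

>>> carry_out(series="-0.0002 0.0003 0.0004 0; 0 0 0 0; 0 0 0 0; 0 0 0 0")

```text
time: 17.9
tool_pos: [0.5219, -0.0559, 0.0834]
tcp_rot: [3.138, 0.142, 0.0]
wrist_force: [0.5, -0.3, -2.0]
width: 0.476
grip_force: 100.9
```

```bash
python3 -c "
from h import *
s=bot.read_state();print(s['time'],s['tool_pos'],s['wrist_force'],s['width'])
print(bot.finish_job())"
```

```text
17.9 [ 0.52192374 -0.05589907  0.08338326] [ 0.54289138 -0.32421436 -1.99680767] 0.47624522154504006
the job is handed in; nothing more can be done
None
```

The job is handed in at 17.9 s. The gear is home on the shoulder and released. The pliers are held squeezed, with the spread ring level and hanging free in the groove, centred to within about 0.5 mm by the last measurement. No verdict came back.

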